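# Unclip the piece tin and lay its lid aside

### The job

Flip both bale clips outward off the opposite edges of the clipped piece tin's lid, while the lid stays seated. Then lift the lid off by its knob and set it down gently, flat and knob up, on the middle of the cork mat, letting go only once it is down. Leave both clips flipped open.

Things in the scene. Friction and masses are not known exactly. Their poses are not given: they have to be found in the camera images.
- lid: Steel lid, about 0.3 kg, plate 132 (x) x 180 (y) x 4. Origin: centre of underside of its plug (107x147, 8 deep, 2.5 play); z up. Plate top at z=12; round wooden knob in the middle, 30 across from z=24 to 49, top z=52. Starts on a fixed open tin 120x160x70 high, turned alike: origin 62, plate top 74 above desk. Clips at its +y and -y ends; a similar knobbed tin without clips is not involved.
- clip_a (a joint): Steel clip at lid's +y end. 0 = hooked over lid, 1.6 rad = flipped out. Hinge along x at y=80, 45 above desk. Closed: upright tab 44 wide at x=0, inner face y=95.5, 78 to 115 above desk; hook under it reaches in to y=84, its top at 80.5. Sprung shut; under 1 N outward on the tab's inner face, past 0.4 rad, and its weight carries it open, where it stays, out to y=150, under 50 high.
- clip_b (a joint): The identical, mirrored clip at the lid's -y end: tab's inner face at y=-95.5, opens towards -y. 0 = hooked over the lid's edge, 1.6 rad = flipped fully outward; same sizes and spring. Either clip left closed (or short of about 0.4 rad, when it snaps shut again) blocks the lid from lifting.
- mat: Plain cork mat fixed flat on the desk, 200 (x) by 240 (y) by 4 thick; origin at the centre of its underside, z up. The lid laid on it rests on its plug, the lid's origin then 4 above the desk.

How it is judged:
On the way, in this order (a step that is already met when the one before it is completed fails the run):
1. both clips are flipped open while the lid is still seated on the tin (value of joint each of clip_a, clip_b above 1.2 rad and distance of lid from where it was at the start of the episode below 0.015 m), for 0.1 s.
2. the lid is brought down on the mat while still in the fingers, not dropped (horizontal distance between lid and mat below 0.05 m and z of lid in the frame of mat below 0.016 m and contact force between the fingers and lid above 0.3 N), for 0.05 s.
At the end, for the whole second after the job is handed in: The lid lies at rest on the cork mat, knob up and flat (within about 6 degrees, its plug on the mat), its centre within 50 mm of the mat's centre, turned any way; both clips stand open by more than 1.2 rad (horizontal distance between lid and mat below 0.05 m and z of lid in the frame of mat between 0 and 0.01 m and angle between lid's own z axis and vertical below 0.1 rad and linear speed of lid below 0.02 m/s and value of joint each of clip_a, clip_b above 1.2 rad); the robot touches nothing.
It also fails if it takes over 56 s, if anything falls off the work surface, if the arm or the gripper's body presses on something with over 40 N, if the wrist force passes 120 N, or if a joint passes its speed limit or range.

### The arm

A 6-joint arm with a two-finger parallel gripper is mounted at the origin on the work surface. World frame = base frame: x ahead of the robot, y to its left, z up, the work surface at z = 0. Lengths are in m, angles in rad, forces in N, time in s.
With the tool pointing down it reaches from about 0.35 to 0.775 m from the base axis. Payload 5.5 kg.
Tool frame: the origin (TCP) lies on the mounting face of the last link; the fingertips stand 173 mm ahead of it and the grasp point (between the pads) lies 155 mm ahead of it; z points along the fingers, y is the direction in which the jaws open and shut (so a half turn about z gives the same grasp; the last joint's range is limited). The gripper opens to 85 mm and grips with 20 to 120 N. Pads are 22 mm wide; open, the fingers measure 114 mm over their backs; the gripper's body (76 mm by 85 mm) begins 54 mm behind the grasp point. The pads swing forward as they close: fully open they stand 13 mm farther back than shut.
Start: joints at [-1.303, 0.313, 0.046, 1.304, 0, 1.431], TCP at [0.228, -0.528, 0.405] pointing down, gripper open.
Joint ranges: [-2.76, 2.76], [-0.86, 1.69], [-1.03, 1.26], [-2.2, 2.34], [-1.47, 1.5], [-3.14, 3.14]. Speed limits (rad/s): [2.57, 2.57, 3.14, 3.14, 3.14, 3.14].

### API

Orientations are given as a unit quaternion [w, x, y, z].
In Python, from workcell import get_state, eyes, env gives the robot as it stands. The module is installed in compiled form; this text tells all that it offers.
- The arm moves only by the tool carry_out, never from a script. Its argument "motion" is a list of rows, each an object of numbers: "jaw": the opening, from -1 (shut) to 1 (fully open); "tx", "ty", "tz": the shift along the tool's x, y, z in cm; "wx", "wy", "wz": the turn, a rotation vector about the tool's x, y, z in degrees. In form: [{"jaw": .., "tx": .., "ty": .., "tz": .., "wx": .., "wy": .., "wz": ..}, ...]. A call has 1 to 20 rows; each row shifts and turns the commanded pose from where the row before left it, along the tool's axes as they then stand; what a row does not reach is not made up. A row lasts 1/8 s, in which the tool goes at most 62.5 mm and 10.7 degrees, less where a joint would pass 70% of its speed; a pose out of reach is approached as far as the arm can. A call with a gripper value outside its range is refused whole. The fingers move at their own pace and stop on an object; "force" is the grip in N (left out, the last holds). Time passes only in rows, so rows that do not move let the fingers close. It gives the time, the measured TCP pose, the force and the opening at its end, in the units of the state.
- get_state(): the state, without advancing time (a new reading comes with each control period).
- eyes.read_camera(name): name is "scene" or "side" or "wrist"; returns the picture (384x512x3 uint8, blue, green, red); there is no depth.
- eyes.calibration(name): a dict with "K" (3x3 intrinsics, pixels), "camera_from_world" (4x4, takes a point from world to camera coordinates). Camera axes: x right, y up, looking along -z (the intrinsics and any distortion apply to the point x, -y, -z); pixel columns grow to the right and rows downward; lengths in m; the calibration is good to about 2 mm. A picture is of the moment at which its call begins: read the wrist's pose just before it. calibration takes no time and is no camera call; for the wrist camera it gives the pose at the moment of the call.
- env.hand_in(): hands the job in, once; it reports no verdict.
The state is a dict: "clock": time; "joint_pos": joint angles; "qvel": joint speeds; "tau": joint torques, N m; "tcp_pos": TCP position; "orientation": TCP orientation; "wrist_force": force on the tool from outside, world axes, zero at the start; "ft_torque": the same for the moment, N m; "finger_gap": finger opening in m.
Only numpy, scipy, OpenCV 4.12 (cv2) and the standard library are available. Lean on these libraries where they do the work, as an engineer would, in place of code of your own. Each camera call takes 0.05 s, during which the arm holds its last target.

## Working session

There is one attempt and no reset: what is moved stays moved. The work goes in short steps, Python scripts to look and compute and a tool call to move; the robot and the scene stay as the last step left them, time stands still between calls to the robot, and variables do not carry over. Pictures are saved under pics/ and viewed, and the job is handed in when it is done.

Besides the shell and the picture viewer there is one more tool, called after "Emit:" as name([rows], argument=value, ...), one row to a line, values as JSON. carry_out: Moves the arm, as the interface text tells. Its arguments: {"type":"object","properties":{"motion":{"type":"array"},"force":{"type":"number"}},"required":["motion"]}

```bash
mkdir -p pics; cat > h.py <<'E'
import numpy as np, cv2
from workcell import get_state, eyes, env
def snap(n,f):
    cal=eyes.calibration(n); im=np.asarray(eyes.read_camera(n)); cv2.imwrite('pics/'+f,im)
    np.savez('pics/'+f+'.npz',K=cal['K'],T=cal['camera_from_world']); return cal
def load(f):
    d=np.load('pics/'+f+'.npz'); return d['K'],d['T']
def proj(c,P):
    K,T=c; P=np.atleast_2d(P); q=(T@np.c_[P,np.ones(len(P))].T)[:3]; q=np.array([q[0],-q[1],-q[2]])
    u=K@q; return (u[:2]/u[2]).T
def ray(c,uv,z):
    K,T=c; d=np.linalg.inv(K)@[uv[0],uv[1],1.]; d=np.array([d[0],-d[1],-d[2]]); R=T[:3,:3]; o=-R.T@T[:3,3]; d=R.T@d
    return o+d*(z-o[2])/d[2]
E
python3 - <<'E'
from h import *
s=get_state(); print({k:np.round(v,4).tolist() for k,v in s.items()})
for n in ['scene','side','wrist']:
    c=snap(n,n+'0.png'); print(n,{k:np.round(v,3).tolist() for k,v in c.items()})
E
```

```text
{'clock': 0.0, 'joint_pos': [-1.3026, 0.314, 0.045, 1.3036, -0.0, 1.4312], 'qvel': [0.0014, -0.0006, 0.0006, -0.0014, 0.0004, 0.0002], 'tau': [0.0009, -48.0625, 29.8535, 0.0193, 0.0, 0.0], 'tcp_pos': [0.228, -0.5277, 0.4038], 'orientation': [-0.0009, 0.9793, 0.2025, -0.0001], 'wrist_force': [-0.4054, -0.0512, 0.1686], 'ft_torque': [0.0147, 0.0089, -0.0009], 'finger_gap': 0.0852}
scene {'K': [[452.934, 0.0, 254.177], [0.0, 452.934, 195.123], [0.0, 0.0, 1.0]], 'camera_from_world': [[0.032, 0.999, -0.017, -0.027], [-0.652, 0.034, 0.757, 0.31], [0.757, -0.013, 0.653, -1.448], [0.0, 0.0, 0.0, 1.0]]}
side {'K': [[476.687, 0.0, 254.747], [0.0, 476.687, 195.199], [0.0, 0.0, 1.0]], 'camera_from_world': [[0.974, -0.226, 0.011, -0.524], [0.145, 0.661, 0.736, -0.137], [-0.174, -0.716, 0.676, -0.955], [0.0, 0.0, 0.0, 1.0]]}
wrist {'K': [[276.383, 0.0, 257.179], [0.0, 276.383, 191.272], [0.0, 0.0, 1.0]], 'camera_from_world': [[0.396, -0.918, -0.001, -0.574], [0.876, 0.378, -0.301, 0.039], [0.276, 0.118, 0.954, -0.381], [0.0, 0.0, 0.0, 1.0]]}
```

View pics/scene0.png

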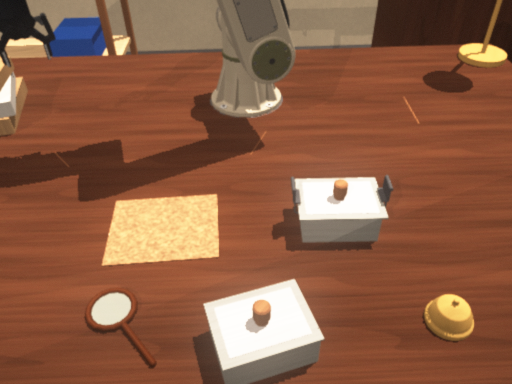

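View pics/side0.png

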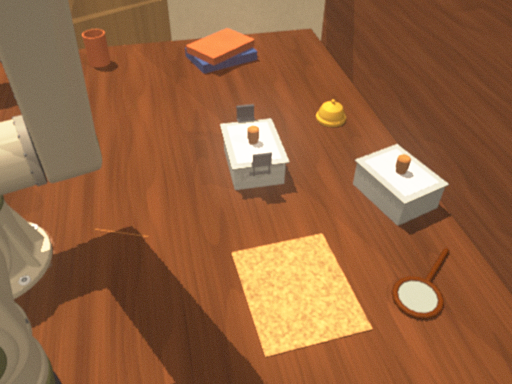

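View pics/wrist0.png

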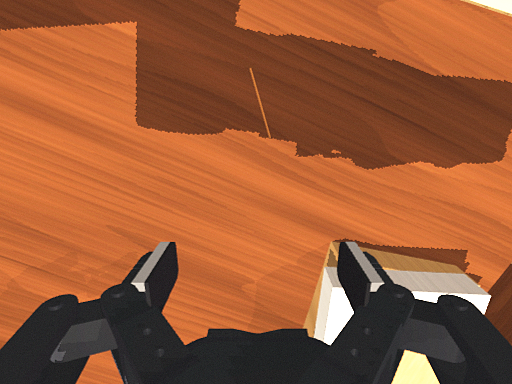

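The scene picture shows the clipped tin around (340,200), its tabs at (297,193) and (388,189), the mat centred at about (165,228), and the decoy tin at (262,325). I'll zoom in to get the corners.

```bash
python3 - <<'E'
import cv2
a=cv2.imread('pics/scene0.png')[165:255,280:405]; cv2.imwrite('pics/sc.png',cv2.resize(a,None,fx=6,fy=6,interpolation=cv2.INTER_CUBIC))
a=cv2.imread('pics/side0.png')[95:195,210:300]; cv2.imwrite('pics/si.png',cv2.resize(a,None,fx=6,fy=6,interpolation=cv2.INTER_CUBIC))
E
```

```text
(no output)
```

View pics/sc.png

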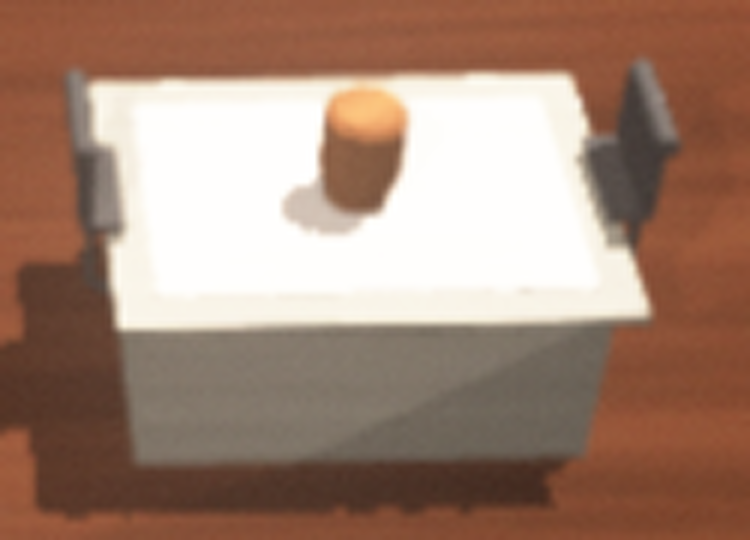

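View pics/si.png

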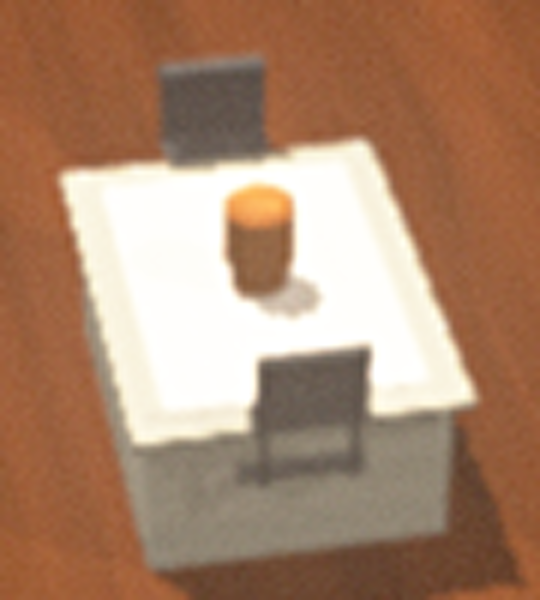

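```bash
cat > fit.py <<'E'
from h import *
from scipy.optimize import least_squares
sc=load('scene0.png'); si=load('side0.png')
o=lambda p,a,b:(np.array(p)+.5)/6-.5+[a,b]
def fit(hx,hy,z,A,B,x0,perm=None):
    L=np.array([[-hx,-hy],[-hx,hy],[hx,hy],[hx,-hy]])
    def w(p):
        c,s=np.cos(p[2]),np.sin(p[2]); return np.c_[L@np.array([[c,s],[-s,c]])+p[:2],np.full(4,z)]
    f=lambda p:np.r_[(proj(sc,w(p))-A).ravel(),(proj(si,w(p))-B).ravel()]
    r=least_squares(f,x0,loss='soft_l1'); print(np.round(r.x,4),np.round(r.fun.reshape(-1,2),1).tolist()); return r.x
# order: (-x,-y),(-x,+y),(+x,+y),(+x,-y) in world; scene far = -x ; side: right=+x, up=+y
A=o([[88,80],[573,72],[650,320],[118,328]],280,165)
B=o([[133,447],[60,175],[368,138],[478,403]],210,95)
A_=[ray(sc,a,.074) for a in A]; print(np.round(A_,3)); print(np.round([ray(si,a,.074) for a in B],3))
fit(.066,.09,.074,A,B,np.r_[np.mean(A_,0)[:2],0])
A=np.array([[115,200],[218,196],[219.5,258],[106.5,262.5]]);B=np.array([[272,347],[233,275.],[322,235],[368,328]])
A_=[ray(sc,a,.004) for a in A]; print(np.round(A_,3)); print(np.round([ray(si,a,.004) for a in B],3))
fit(.1,.12,.004,A,B,np.r_[np.mean(A_,0)[:2],0])
# knob top
for c,p,of in((sc,(366,105),(280,165)),(si,(260,203),(210,95))): print(ray(c,o(p,*of),.114))
E
python3 fit.py
```

```text
[[0.507 0.102 0.074]
 [0.512 0.283 0.074]
 [0.646 0.278 0.074]
 [0.641 0.099 0.074]]
[[0.508 0.101 0.074]
 [0.512 0.284 0.074]
 [0.645 0.284 0.074]
 [0.641 0.099 0.074]]
[ 0.5762  0.1909 -0.0245] [[0.1, 0.3], [-0.3, 0.2], [0.5, -0.4], [0.0, -0.2], [0.1, -0.3], [0.3, 0.2], [0.1, 0.9], [-0.3, 0.1]]
[[ 0.481 -0.319  0.004]
 [ 0.479 -0.075  0.004]
 [ 0.675 -0.066  0.004]
 [ 0.676 -0.298  0.004]]
[[ 0.498 -0.303  0.004]
 [ 0.462 -0.136  0.004]
 [ 0.668 -0.073  0.004]
 [ 0.675 -0.305  0.004]]
[ 0.5776 -0.1904  0.0443] [[1.8, 0.6], [-0.1, -1.7], [-0.1, -0.9], [-4.8, 2.7], [-6.8, 7.8], [-0.9, -24.0], [0.8, -2.5], [4.4, -0.3]]
[0.57551091 0.19022473 0.114     ]
[0.57601853 0.18960856 0.114     ]
```

Emit:
carry_out([
  {"jaw": -1, "wz": -9.3},
  {"jaw": -1, "wz": -9.3},
  {"jaw": -1, "wz": -9.3},
  {"jaw": -1, "wz": -9.3},
  {"jaw": -1, "wz": -9.3},
  {"jaw": -1, "wz": -9.3},
  {"jaw": -1, "wz": -9.4},
], force=30)

```text
invalid input at $.motion[0]: expected keys jaw, tx, ty, tz, wx, wy, wz
```

Emit:
carry_out([
  {"jaw": -1, "tx": 2, "ty": 1},
  {"jaw": -1, "tx": 4.2, "ty": 2.07},
  {"jaw": -1, "tx": 4.2, "ty": 2.07},
  {"jaw": -1, "tx": 4.2, "ty": 2.07},
  {"jaw": -1, "tx": 4.2, "ty": 2.07},
  {"jaw": -1, "tx": 4.2, "ty": 2.07},
  {"jaw": -1, "tx": 4.2, "ty": 2.07},
  {"jaw": -1, "tx": 4.2, "ty": 2.07},
  {"jaw": -1, "tx": 4.2, "ty": 2.07},
  {"jaw": -1, "tx": 4.2, "ty": 2.07},
  {"jaw": -1, "tx": 4.2, "ty": 2.07},
  {"jaw": -1, "tx": 4.2, "ty": 2.07},
  {"jaw": -1, "tx": 4.2, "ty": 2.07},
  {"jaw": -1, "tx": 4.2, "ty": 2.07},
  {"jaw": -1, "tx": 4.2, "ty": 2.07},
  {"jaw": -1, "tx": 4.2, "ty": 2.07},
  {"jaw": -1, "tx": 2.1, "ty": 1.05},
  {"jaw": -1},
  {"jaw": -1},
])

```text
invalid input at $.motion[0]: expected keys jaw, tx, ty, tz, wx, wy, wz
```

```bash
cat > goal.py <<'E'
import sys
from h import *
from scipy.spatial.transform import Rotation as R
def st():
    s=get_state(); q=s['orientation']; r=R.from_quat([q[1],q[2],q[3],q[0]]).as_matrix(); return s,r
def lid(x,y,z):
    yaw=-0.0245; return np.array([.5758+np.cos(yaw)*x-np.sin(yaw)*y,.1904+np.sin(yaw)*x+np.cos(yaw)*y,z])
def go(P):
    s,r=st(); print('t',round(s['clock'],2),'tcp',np.round(s['tcp_pos'],4),'gap',round(s['finger_gap'],4),'F',np.round(s['wrist_force'],1),'j6',round(s['joint_pos'][5],2))
    print('R',np.round(r,3).tolist()); print('shift cm',np.round(100*r.T@(np.array(P)-s['tcp_pos']),2))
if __name__=='__main__': go(lid(*map(float,sys.argv[1:4])))
E
python3 goal.py 0 -.055 .27; python3 - <<'E'
from h import *
snap('side','side1.png');snap('wrist','wrist1.png')
E
```

```text
t 0.15 tcp [ 0.228  -0.5277  0.404 ] gap 0.0855 F [-0.2 -0.5  1. ] j6 1.43
R [[0.918, 0.397, -0.0], [0.397, -0.918, 0.001], [0.0, -0.001, -1.0]]
shift cm [ 58.1  -47.12  13.47]
```

View pics/side1.png

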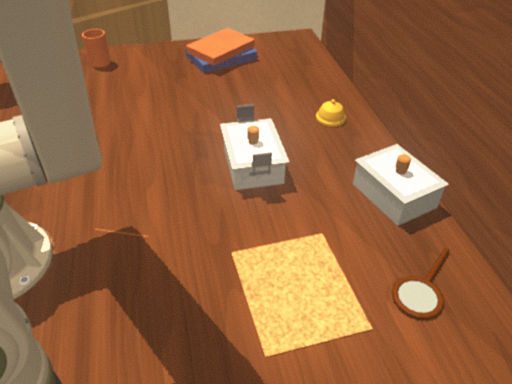

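View pics/wrist1.png

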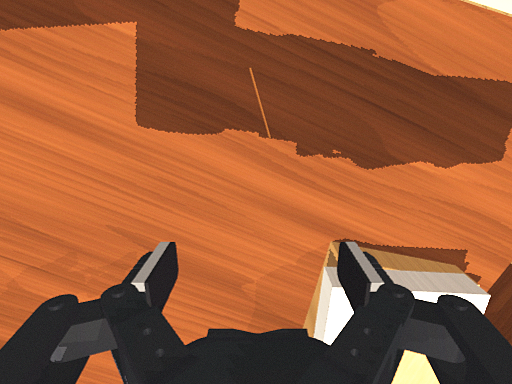

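The rows need all seven keys, so nothing moved and the pictures are unchanged. The side view of the mat needs a closer look, because my corner guesses disagreed there.

```bash
python3 - <<'E'
import cv2
a=cv2.imread('pics/side0.png')[225:355,220:380]; b=cv2.imread('pics/scene0.png')[185:275,95:235]
cv2.imwrite('pics/m1.png',cv2.resize(a,None,fx=4,fy=4)); cv2.imwrite('pics/m2.png',cv2.resize(b,None,fx=5,fy=5))
E
```

```text
(no output)
```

View pics/m1.png

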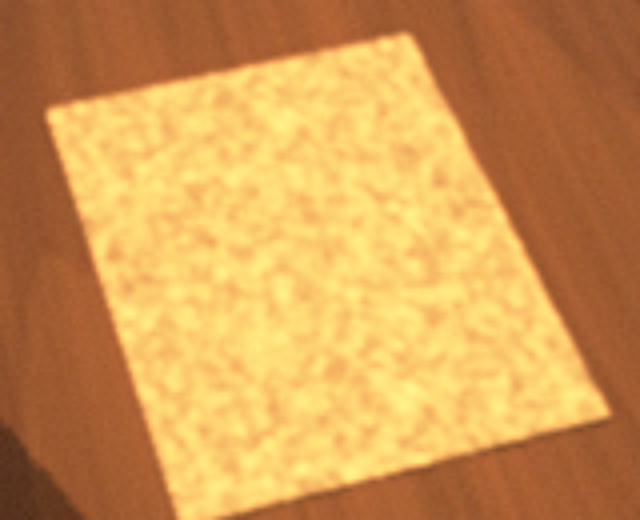

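View pics/m2.png

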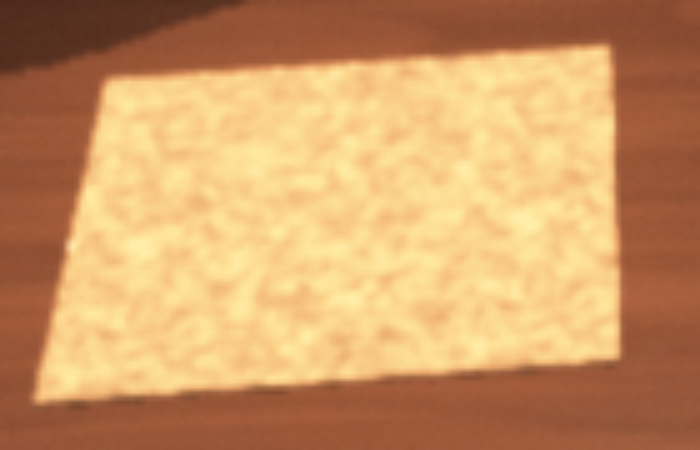

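Emit:
carry_out([
  {"jaw": -1, "tx": 0, "ty": 0, "tz": 0, "wx": 0, "wy": 0, "wz": -9.3},
  {"jaw": -1, "tx": 0, "ty": 0, "tz": 0, "wx": 0, "wy": 0, "wz": -9.3},
  {"jaw": -1, "tx": 0, "ty": 0, "tz": 0, "wx": 0, "wy": 0, "wz": -9.3},
  {"jaw": -1, "tx": 0, "ty": 0, "tz": 0, "wx": 0, "wy": 0, "wz": -9.3},
  {"jaw": -1, "tx": 0, "ty": 0, "tz": 0, "wx": 0, "wy": 0, "wz": -9.3},
  {"jaw": -1, "tx": 0, "ty": 0, "tz": 0, "wx": 0, "wy": 0, "wz": -9.3},
  {"jaw": -1, "tx": 0, "ty": 0, "tz": 0, "wx": 0, "wy": 0, "wz": -9.4},
], force=30)

```text
clock: 1.12
tcp_pos: [0.228, -0.5278, 0.4046]
orientation: [-0.0, 0.714, 0.7, 0.0]
wrist_force: [-0.1, -0.5, -1.3]
finger_gap: 0.0
```

Side view mat corners are at about (232,252), (323,233), (372,328) and (265,355). In the scene view they are at (116,200), (217,194), (219,257) and (102,265).

```bash
cat >> fit.py <<'E'
print('mat')
A=np.array([[116,200.6],[217,194],[219,257],[102,265.4]]);B=np.array([[265,355.5],[232,252.],[323,233.2],[372.5,328]])
fit(.1,.12,.004,A,B,np.array([.578,-.19,0]))
E
python3 fit.py | tail -1; python3 goal.py 0 -.055 .404
```

```text
[ 0.5772 -0.1916  0.047 ] [[0.2, -0.0], [0.3, 0.1], [-0.0, -0.2], [-0.7, -0.2], [0.4, 0.1], [-0.1, -0.4], [-0.4, -0.3], [0.1, 0.1]]
t 1.12 tcp [ 0.228  -0.5278  0.4046] gap 0.0 F [-0.1 -0.5 -1.3] j6 0.29
R [[0.02, 1.0, -0.0], [1.0, -0.02, 0.0], [0.0, -0.0, -1.0]]
shift cm [66.99 33.33  0.07]
```

Emit:
carry_out([
  {"jaw": -1, "tx": 2, "ty": 1, "tz": 0, "wx": 0, "wy": 0, "wz": 0},
  {"jaw": -1, "tx": 4.2, "ty": 2.07, "tz": 0, "wx": 0, "wy": 0, "wz": 0},
  {"jaw": -1, "tx": 4.2, "ty": 2.07, "tz": 0, "wx": 0, "wy": 0, "wz": 0},
  {"jaw": -1, "tx": 4.2, "ty": 2.07, "tz": 0, "wx": 0, "wy": 0, "wz": 0},
  {"jaw": -1, "tx": 4.2, "ty": 2.07, "tz": 0, "wx": 0, "wy": 0, "wz": 0},
  {"jaw": -1, "tx": 4.2, "ty": 2.07, "tz": 0, "wx": 0, "wy": 0, "wz": 0},
  {"jaw": -1, "tx": 4.2, "ty": 2.07, "tz": 0, "wx": 0, "wy": 0, "wz": 0},
  {"jaw": -1, "tx": 4.2, "ty": 2.07, "tz": 0, "wx": 0, "wy": 0, "wz": 0},
  {"jaw": -1, "tx": 4.2, "ty": 2.07, "tz": 0, "wx": 0, "wy": 0, "wz": 0},
  {"jaw": -1, "tx": 4.2, "ty": 2.07, "tz": 0, "wx": 0, "wy": 0, "wz": 0},
  {"jaw": -1, "tx": 4.2, "ty": 2.07, "tz": 0, "wx": 0, "wy": 0, "wz": 0},
  {"jaw": -1, "tx": 4.2, "ty": 2.07, "tz": 0, "wx": 0, "wy": 0, "wz": 0},
  {"jaw": -1, "tx": 4.2, "ty": 2.07, "tz": 0, "wx": 0, "wy": 0, "wz": 0},
  {"jaw": -1, "tx": 4.2, "ty": 2.07, "tz": 0, "wx": 0, "wy": 0, "wz": 0},
  {"jaw": -1, "tx": 4.2, "ty": 2.07, "tz": 0, "wx": 0, "wy": 0, "wz": 0},
  {"jaw": -1, "tx": 4.2, "ty": 2.07, "tz": 0, "wx": 0, "wy": 0, "wz": 0},
  {"jaw": -1, "tx": 2.1, "ty": 1.05, "tz": 0, "wx": 0, "wy": 0, "wz": 0},
  {"jaw": -1, "tx": 0, "ty": 0, "tz": 0, "wx": 0, "wy": 0, "wz": 0},
])

```text
clock: 3.38
tcp_pos: [0.5752, 0.1368, 0.4042]
orientation: [-0.0, 0.715, 0.699, -0.0]
wrist_force: [0.7, -0.3, 1.2]
finger_gap: -0.0
```

```bash
python3 goal.py 0 -.055 .27; python3 - <<'E'
from h import *
snap('side','side2.png');snap('wrist','wrist2.png')
E
```

```text
t 3.38 tcp [0.5752 0.1368 0.4042] gap -0.0 F [ 0.7 -0.3  1.2] j6 1.69
R [[0.024, 1.0, -0.001], [1.0, -0.024, 0.0], [0.0, -0.001, -1.0]]
shift cm [-0.14 -0.06 13.42]
```

View pics/side2.png

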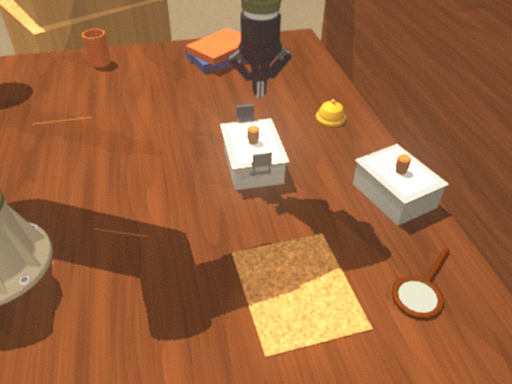

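View pics/wrist2.png

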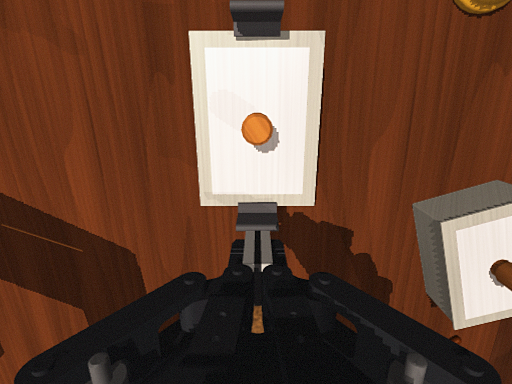

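Gripper is aligned with the lid: in the wrist view, the knob is at (257,128) and the near tab at (257,215). Next I descend just inside the −y tab.

Emit:
carry_out([
  {"jaw": -1, "tx": 0, "ty": 0, "tz": 2, "wx": 0, "wy": 0, "wz": 0},
  {"jaw": -1, "tx": 0, "ty": 0, "tz": 3, "wx": 0, "wy": 0, "wz": 0},
  {"jaw": -1, "tx": 0, "ty": 0, "tz": 3, "wx": 0, "wy": 0, "wz": 0},
  {"jaw": -1, "tx": 0, "ty": 0, "tz": 3, "wx": 0, "wy": 0, "wz": 0},
  {"jaw": -1, "tx": 0, "ty": 0, "tz": 1.6, "wx": 0, "wy": 0, "wz": 0},
  {"jaw": -1, "tx": 0, "ty": 0, "tz": 0.8, "wx": 0, "wy": 0, "wz": 0},
  {"jaw": -1, "tx": 0, "ty": 0, "tz": 0, "wx": 0, "wy": 0, "wz": 0},
])

```text
clock: 4.35
tcp_pos: [0.5758, 0.1343, 0.2709]
orientation: [0.0, 0.716, 0.698, 0.0]
wrist_force: [-0.1, -0.2, -0.4]
finger_gap: -0.0001
```

```bash
python3 goal.py 0 -.055 .27; python3 - <<'E'
from h import *
snap('side','side3.png');snap('wrist','wrist3.png')
a=cv2.imread('pics/side3.png')[60:210,190:310];cv2.imwrite('pics/s3.png',cv2.resize(a,None,fx=4,fy=4))
E
```

```text
t 4.35 tcp [0.5758 0.1343 0.2709] gap -0.0001 F [-0.1 -0.2 -0.4] j6 1.69
R [[0.026, 1.0, 0.0], [1.0, -0.026, -0.0], [-0.0, 0.0, -1.0]]
shift cm [ 0.11 -0.13  0.09]
```

View pics/s3.png

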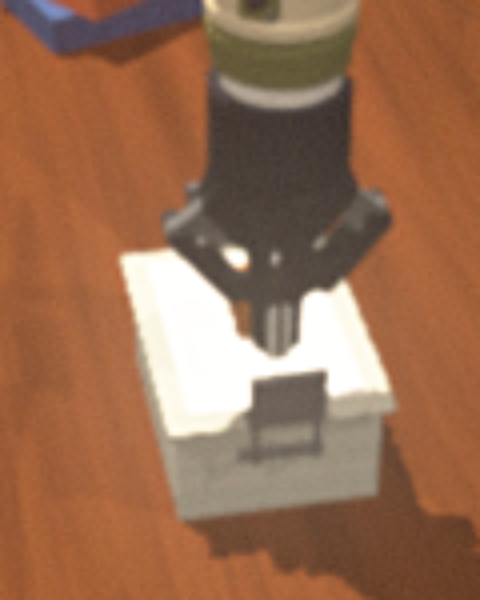

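View pics/wrist3.png

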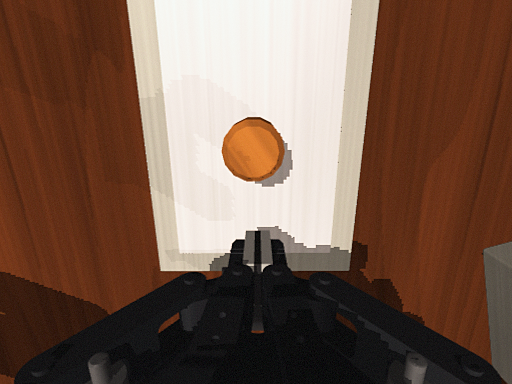

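The tip is behind the −y tab and above the plate. Next I push outward towards −y.

Emit:
carry_out([
  {"jaw": -1, "tx": -1, "ty": 0, "tz": 0.2, "wx": 0, "wy": 0, "wz": 0},
  {"jaw": -1, "tx": -1.2, "ty": 0, "tz": 0, "wx": 0, "wy": 0, "wz": 0},
  {"jaw": -1, "tx": -1.2, "ty": 0, "tz": 0, "wx": 0, "wy": 0, "wz": 0},
  {"jaw": -1, "tx": -1.2, "ty": 0, "tz": 0, "wx": 0, "wy": 0, "wz": 0},
  {"jaw": -1, "tx": -1.2, "ty": 0, "tz": 0, "wx": 0, "wy": 0, "wz": 0},
  {"jaw": -1, "tx": -1.2, "ty": 0, "tz": 0, "wx": 0, "wy": 0, "wz": 0},
  {"jaw": -1, "tx": -1.2, "ty": 0, "tz": 0, "wx": 0, "wy": 0, "wz": 0},
  {"jaw": -1, "tx": -1, "ty": 0, "tz": 0, "wx": 0, "wy": 0, "wz": 0},
  {"jaw": -1, "tx": 0, "ty": 0, "tz": 0, "wx": 0, "wy": 0, "wz": 0},
  {"jaw": -1, "tx": 0, "ty": 0, "tz": 0, "wx": 0, "wy": 0, "wz": 0},
])

```text
clock: 5.7
tcp_pos: [0.5734, 0.0427, 0.2687]
orientation: [-0.0, 0.716, 0.698, 0.0]
wrist_force: [-0.1, 0.2, -0.8]
finger_gap: 0.0004
```

```bash
python3 goal.py 0 -.055 .27; python3 - <<'E'
from h import *
snap('side','side4.png');
a=cv2.imread('pics/side4.png')[60:210,190:310];cv2.imwrite('pics/s4.png',cv2.resize(a,None,fx=4,fy=4))
E
```

```text
t 5.7 tcp [0.5734 0.0427 0.2687] gap 0.0004 F [-0.1  0.2 -0.8] j6 1.53
R [[0.025, 1.0, -0.0], [1.0, -0.025, 0.0], [0.0, -0.0, -1.0]]
shift cm [ 9.27 -0.13 -0.13]
```

View pics/s4.png

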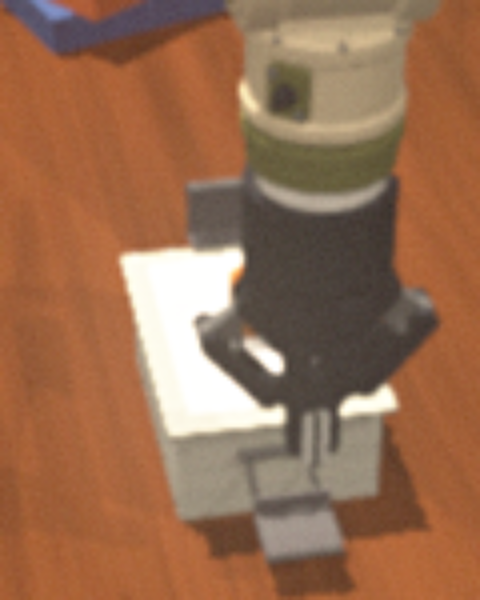

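Clip b has flipped out flat. Next I cross over the knob to the +y side.

Emit:
carry_out([
  {"jaw": -1, "tx": 0, "ty": 0, "tz": -3, "wx": 0, "wy": 0, "wz": 0},
  {"jaw": -1, "tx": 0, "ty": 0, "tz": -4, "wx": 0, "wy": 0, "wz": 0},
  {"jaw": -1, "tx": 2, "ty": 0, "tz": -1, "wx": 0, "wy": 0, "wz": 0},
  {"jaw": -1, "tx": 4, "ty": 0, "tz": 0, "wx": 0, "wy": 0, "wz": 0},
  {"jaw": -1, "tx": 4, "ty": 0, "tz": 0, "wx": 0, "wy": 0, "wz": 0},
  {"jaw": -1, "tx": 4, "ty": -0.1, "tz": 0, "wx": 0, "wy": 0, "wz": 0},
  {"jaw": -1, "tx": 4, "ty": 0, "tz": 0, "wx": 0, "wy": 0, "wz": 0},
  {"jaw": -1, "tx": 2.2, "ty": 0, "tz": 0, "wx": 0, "wy": 0, "wz": 0},
  {"jaw": -1, "tx": 0, "ty": 0, "tz": 0, "wx": 0, "wy": 0, "wz": 0},
  {"jaw": -1, "tx": 0, "ty": 0, "tz": 0, "wx": 0, "wy": 0, "wz": 0},
])

```text
clock: 7.0
tcp_pos: [0.5774, 0.2441, 0.3483]
orientation: [0.0, 0.716, 0.698, -0.001]
wrist_force: [-0.1, -0.2, -0.3]
finger_gap: 0.0003
```

```bash
python3 goal.py 0 .055 .27
```

```text
t 7.0 tcp [0.5774 0.2441 0.3483] gap 0.0003 F [-0.1 -0.2 -0.3] j6 1.87
R [[0.025, 1.0, -0.001], [1.0, -0.025, -0.001], [-0.001, -0.001, -1.0]]
shift cm [ 0.13 -0.02  7.83]
```

Emit:
carry_out([
  {"jaw": -1, "tx": 0, "ty": 0, "tz": 2, "wx": 0, "wy": 0, "wz": 0},
  {"jaw": -1, "tx": 0, "ty": 0, "tz": 2.5, "wx": 0, "wy": 0, "wz": 0},
  {"jaw": -1, "tx": 0, "ty": 0, "tz": 2, "wx": 0, "wy": 0, "wz": 0},
  {"jaw": -1, "tx": 0, "ty": 0, "tz": 1.4, "wx": 0, "wy": 0, "wz": 0},
  {"jaw": -1, "tx": 0, "ty": 0, "tz": 0, "wx": 0, "wy": 0, "wz": 0},
  {"jaw": -1, "tx": 1, "ty": 0, "tz": 0, "wx": 0, "wy": 0, "wz": 0},
  {"jaw": -1, "tx": 1.2, "ty": 0, "tz": 0, "wx": 0, "wy": 0, "wz": 0},
  {"jaw": -1, "tx": 1.2, "ty": 0, "tz": 0, "wx": 0, "wy": 0, "wz": 0},
  {"jaw": -1, "tx": 1.2, "ty": 0, "tz": 0, "wx": 0, "wy": 0, "wz": 0},
  {"jaw": -1, "tx": 1.2, "ty": 0, "tz": 0, "wx": 0, "wy": 0, "wz": 0},
  {"jaw": -1, "tx": 1.2, "ty": 0, "tz": 0, "wx": 0, "wy": 0, "wz": 0},
  {"jaw": -1, "tx": 1.2, "ty": 0, "tz": 0, "wx": 0, "wy": 0, "wz": 0},
  {"jaw": -1, "tx": 1, "ty": 0, "tz": 0, "wx": 0, "wy": 0, "wz": 0},
  {"jaw": -1, "tx": 0, "ty": 0, "tz": 0, "wx": 0, "wy": 0, "wz": 0},
  {"jaw": -1, "tx": 0, "ty": 0, "tz": -2, "wx": 0, "wy": 0, "wz": 0},
  {"jaw": -1, "tx": 0, "ty": 0, "tz": -4, "wx": 0, "wy": 0, "wz": 0},
  {"jaw": -1, "tx": 0, "ty": 0, "tz": -4, "wx": 0, "wy": 0, "wz": 0},
  {"jaw": -1, "tx": 0, "ty": 0, "tz": -1, "wx": 0, "wy": 0, "wz": 0},
  {"jaw": -1, "tx": 0, "ty": 0, "tz": 0, "wx": 0, "wy": 0, "wz": 0},
])

```text
clock: 9.38
tcp_pos: [0.58, 0.3363, 0.38]
orientation: [0.0, 0.716, 0.698, 0.001]
wrist_force: [0.5, -0.3, -1.4]
finger_gap: -0.0002
```

```bash
python3 goal.py 0 0 .35; python3 - <<'E'
from h import *
snap('side','side5.png'); snap('scene','scene5.png')
a=cv2.imread('pics/side5.png')[60:210,190:310];b=cv2.imread('pics/scene5.png')[140:260,270:430]
cv2.imwrite('pics/s5.png',cv2.resize(a,None,fx=4,fy=4)); cv2.imwrite('pics/c5.png',cv2.resize(b,None,fx=4,fy=4))
E
```

```text
t 9.38 tcp [0.58   0.3363 0.38  ] gap -0.0002 F [ 0.5 -0.3 -1.4] j6 2.0
R [[0.025, 1.0, 0.001], [1.0, -0.025, 0.0], [0.0, 0.001, -1.0]]
shift cm [-14.6   -0.05   3.  ]
```

View pics/s5.png

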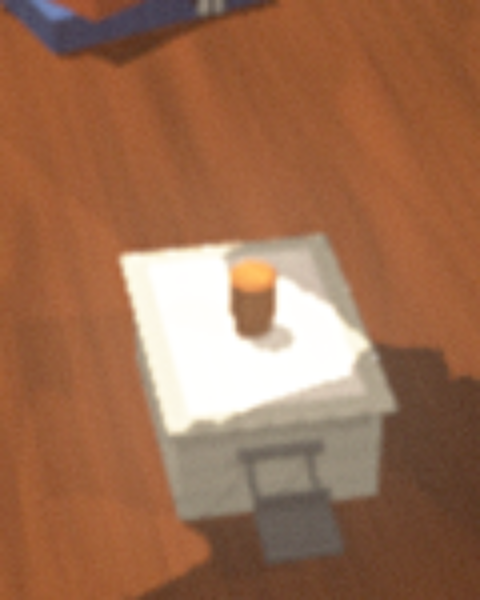

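View pics/c5.png

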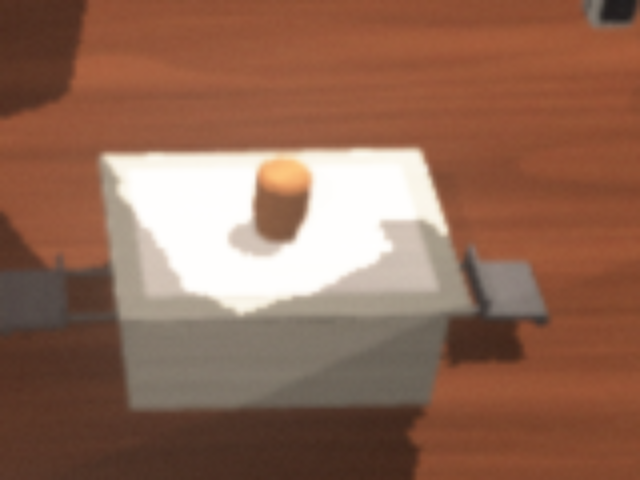

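Both clips are open and the lid hasn't moved. I'll check the shut fingertip height from the earlier picture, then go above the knob and open the jaws.

```bash
python3 - <<'E'
from h import *
c=load('side3.png')
for z in (.08,.085,.09,.095,.1,.105): print(z,np.round(proj(c,[[.5755,.1235,z],[.5755,.1455,z]]),1).tolist())
E
```

```text
0.08 [[259.0, 157.0], [256.8, 151.3]]
0.085 [[259.1, 155.3], [256.9, 149.6]]
0.09 [[259.1, 153.5], [256.9, 147.8]]
0.095 [[259.1, 151.8], [256.9, 146.1]]
0.1 [[259.2, 150.0], [256.9, 144.3]]
0.105 [[259.2, 148.2], [257.0, 142.5]]
```

Emit:
carry_out([
  {"jaw": 1, "tx": -2, "ty": 0, "tz": 0, "wx": 0, "wy": 0, "wz": 0},
  {"jaw": 1, "tx": -4, "ty": 0, "tz": 0, "wx": 0, "wy": 0, "wz": 0},
  {"jaw": 1, "tx": -4, "ty": 0, "tz": 0, "wx": 0, "wy": 0, "wz": 0},
  {"jaw": 1, "tx": -3, "ty": -0.05, "tz": 0, "wx": 0, "wy": 0, "wz": 0},
  {"jaw": 1, "tx": -1.6, "ty": 0, "tz": 0, "wx": 0, "wy": 0, "wz": 0},
  {"jaw": 1, "tx": 0, "ty": 0, "tz": 0, "wx": 0, "wy": 0, "wz": 0},
  {"jaw": 1, "tx": 0, "ty": 0, "tz": 0, "wx": 0, "wy": 0, "wz": 0},
  {"jaw": 1, "tx": 0, "ty": 0, "tz": 0, "wx": 0, "wy": 0, "wz": 0},
])

```text
clock: 10.48
tcp_pos: [0.5756, 0.1916, 0.3795]
orientation: [-0.0, 0.715, 0.699, 0.0]
wrist_force: [-0.0, 0.4, -0.3]
finger_gap: 0.0856
```

```bash
python3 goal.py 0 0 .254; python3 - <<'E'
from h import *
snap('side','side6.png'); snap('wrist','wrist6.png')
E
```

```text
t 10.47 tcp [0.5756 0.1916 0.3795] gap 0.0856 F [-0.   0.4 -0.3] j6 1.78
R [[0.024, 1.0, -0.0], [1.0, -0.024, 0.0], [0.0, -0.0, -1.0]]
shift cm [-0.12  0.02 12.55]
```

View pics/wrist6.png

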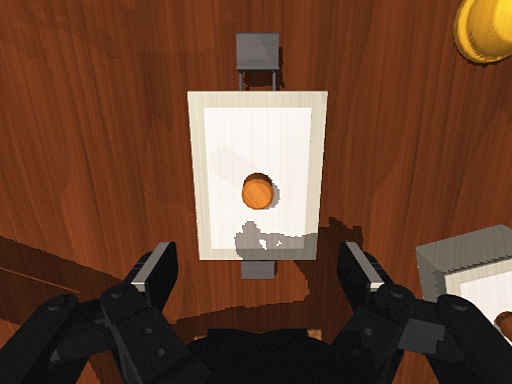

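The measured tip is about 173 mm ahead with the jaws shut, and the knob at (257,193) is centred between the pads. I'll descend, then close.

Emit:
carry_out([
  {"jaw": 1, "tx": -0.1, "ty": 0, "tz": 2, "wx": 0, "wy": 0, "wz": 0},
  {"jaw": 1, "tx": 0, "ty": 0, "tz": 3, "wx": 0, "wy": 0, "wz": 0},
  {"jaw": 1, "tx": 0, "ty": 0, "tz": 3, "wx": 0, "wy": 0, "wz": 0},
  {"jaw": 1, "tx": 0, "ty": 0, "tz": 2.5, "wx": 0, "wy": 0, "wz": 0},
  {"jaw": 1, "tx": 0, "ty": 0, "tz": 1.4, "wx": 0, "wy": 0, "wz": 0},
  {"jaw": 1, "tx": 0, "ty": 0, "tz": 0.7, "wx": 0, "wy": 0, "wz": 0},
  {"jaw": 1, "tx": 0, "ty": 0, "tz": 0, "wx": 0, "wy": 0, "wz": 0},
])

```text
clock: 11.45
tcp_pos: [0.5757, 0.1898, 0.2538]
orientation: [0.0, 0.716, 0.698, -0.0]
wrist_force: [0.6, 0.2, 0.3]
finger_gap: 0.0852
```

```bash
python3 goal.py 0 0 .254; python3 - <<'E'
from h import *
snap('wrist','wrist7.png')
E
```

```text
t 11.45 tcp [0.5757 0.1898 0.2538] gap 0.0852 F [0.6 0.2 0.3] j6 1.78
R [[0.025, 1.0, 0.0], [1.0, -0.025, -0.0], [-0.0, 0.0, -1.0]]
shift cm [ 0.06  0.01 -0.02]
```

View pics/wrist7.png

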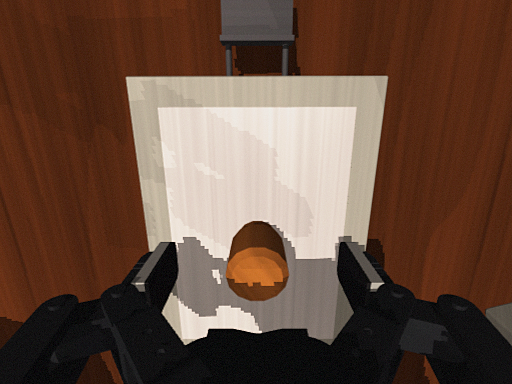

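The knob, at (257,265), is centred between the pads. I'll close with a 50 N grip.

Emit:
carry_out([
  {"jaw": -1, "tx": 0, "ty": 0, "tz": 0, "wx": 0, "wy": 0, "wz": 0},
  {"jaw": -1, "tx": 0, "ty": 0, "tz": 0, "wx": 0, "wy": 0, "wz": 0},
  {"jaw": -1, "tx": 0, "ty": 0, "tz": 0, "wx": 0, "wy": 0, "wz": 0},
  {"jaw": -1, "tx": 0, "ty": 0, "tz": 0, "wx": 0, "wy": 0, "wz": 0},
  {"jaw": -1, "tx": 0, "ty": 0, "tz": 0, "wx": 0, "wy": 0, "wz": 0},
  {"jaw": -1, "tx": 0, "ty": 0, "tz": 0, "wx": 0, "wy": 0, "wz": 0},
  {"jaw": -1, "tx": 0, "ty": 0, "tz": 0, "wx": 0, "wy": 0, "wz": 0},
], force=50)

```text
clock: 12.38
tcp_pos: [0.5757, 0.1896, 0.2543]
orientation: [0.0, 0.716, 0.698, 0.0]
wrist_force: [-1.2, -0.3, 5.3]
finger_gap: 0.0285
```

Emit:
carry_out([
  {"jaw": -1, "tx": 0, "ty": 0, "tz": -0.3, "wx": 0, "wy": 0, "wz": 0},
  {"jaw": -1, "tx": 0, "ty": 0, "tz": -0.5, "wx": 0, "wy": 0, "wz": 0},
  {"jaw": -1, "tx": 0, "ty": 0, "tz": -0.7, "wx": 0, "wy": 0, "wz": 0},
  {"jaw": -1, "tx": 0, "ty": 0, "tz": -1, "wx": 0, "wy": 0, "wz": 0},
  {"jaw": -1, "tx": 0, "ty": 0, "tz": -1.5, "wx": 0, "wy": 0, "wz": 0},
  {"jaw": -1, "tx": 0, "ty": 0, "tz": -1.5, "wx": 0, "wy": 0, "wz": 0},
  {"jaw": -1, "tx": 0, "ty": 0, "tz": -1, "wx": 0, "wy": 0, "wz": 0},
  {"jaw": -1, "tx": 0, "ty": 0, "tz": 0, "wx": 0, "wy": 0, "wz": 0},
])

```text
clock: 13.38
tcp_pos: [0.576, 0.1897, 0.3201]
orientation: [0.001, 0.716, 0.698, 0.001]
wrist_force: [0.4, 0.0, -3.1]
finger_gap: 0.0288
```

```bash
python3 goal.py 0 0 .32; python3 - <<'E'
from h import *
snap('side','side8.png'); snap('scene','scene8.png')
a=cv2.imread('pics/side8.png')[40:220,180:330];b=cv2.imread('pics/scene8.png')[100:260,270:430]
cv2.imwrite('pics/s8.png',cv2.resize(a,None,fx=3,fy=3)); cv2.imwrite('pics/c8.png',cv2.resize(b,None,fx=3,fy=3))
E
```

```text
t 13.38 tcp [0.576  0.1897 0.3201] gap 0.0288 F [ 0.4  0.  -3.1] j6 1.78
R [[0.025, 1.0, 0.002], [1.0, -0.025, 0.0], [0.0, 0.002, -1.0]]
shift cm [ 0.07 -0.02  0.01]
```

View pics/s8.png

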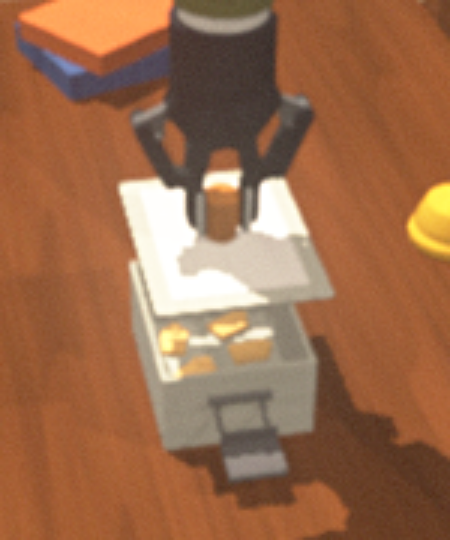

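View pics/c8.png

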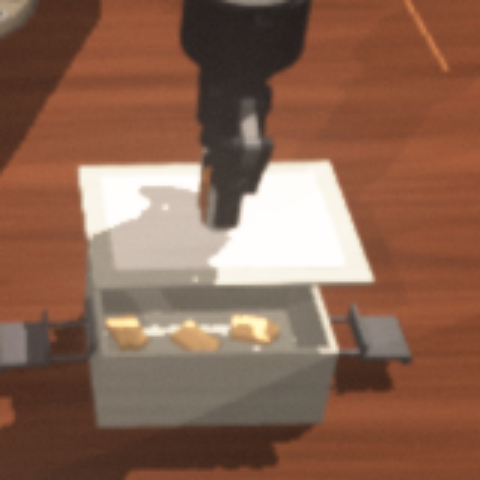

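The lid is up and level, and both clips are still open. Next I carry it to the mat, −38.1 cm in tool x and +1.1 cm in tool y.

Emit:
carry_out([
  {"jaw": -1, "tx": -1, "ty": 0, "tz": 0, "wx": 0, "wy": 0, "wz": 0},
  {"jaw": -1, "tx": -2, "ty": 0.1, "tz": 0, "wx": 0, "wy": 0, "wz": 0},
  {"jaw": -1, "tx": -2.6, "ty": 0.1, "tz": 0, "wx": 0, "wy": 0, "wz": 0},
  {"jaw": -1, "tx": -2.6, "ty": 0.1, "tz": 0, "wx": 0, "wy": 0, "wz": 0},
  {"jaw": -1, "tx": -2.6, "ty": 0.1, "tz": 0, "wx": 0, "wy": 0, "wz": 0},
  {"jaw": -1, "tx": -2.6, "ty": 0.1, "tz": 0, "wx": 0, "wy": 0, "wz": 0},
  {"jaw": -1, "tx": -2.6, "ty": 0.1, "tz": 0, "wx": 0, "wy": 0, "wz": 0},
  {"jaw": -1, "tx": -2.6, "ty": 0.1, "tz": 0, "wx": 0, "wy": 0, "wz": 0},
  {"jaw": -1, "tx": -2.6, "ty": 0.1, "tz": 0, "wx": 0, "wy": 0, "wz": 0},
  {"jaw": -1, "tx": -2.6, "ty": 0.1, "tz": 0, "wx": 0, "wy": 0, "wz": 0},
  {"jaw": -1, "tx": -2.6, "ty": 0.1, "tz": 0, "wx": 0, "wy": 0, "wz": 0},
  {"jaw": -1, "tx": -2.6, "ty": 0.1, "tz": 0, "wx": 0, "wy": 0, "wz": 0},
  {"jaw": -1, "tx": -2.6, "ty": 0, "tz": 0, "wx": 0, "wy": 0, "wz": 0},
  {"jaw": -1, "tx": -2.6, "ty": 0, "tz": 0, "wx": 0, "wy": 0, "wz": 0},
  {"jaw": -1, "tx": -2.4, "ty": 0, "tz": 0, "wx": 0, "wy": 0, "wz": 0},
  {"jaw": -1, "tx": -1.5, "ty": 0, "tz": 0, "wx": 0, "wy": 0, "wz": 0},
  {"jaw": -1, "tx": 0, "ty": 0, "tz": 0, "wx": 0, "wy": 0, "wz": 0},
])

```text
clock: 15.6
tcp_pos: [0.5769, -0.1928, 0.3185]
orientation: [-0.0, 0.717, 0.698, -0.0]
wrist_force: [0.0, -0.2, -3.1]
finger_gap: 0.0286
```

```bash
python3 -c "
from goal import *
go([.5772,-.1916,.196]); snap('side','side9.png')"
```

```text
t 15.6 tcp [ 0.5769 -0.1928  0.3185] gap 0.0286 F [ 0.  -0.2 -3.1] j6 1.14
R [[0.027, 1.0, -0.0], [1.0, -0.027, 0.0], [0.0, -0.0, -1.0]]
shift cm [ 0.12  0.03 12.25]
```

View pics/side9.png

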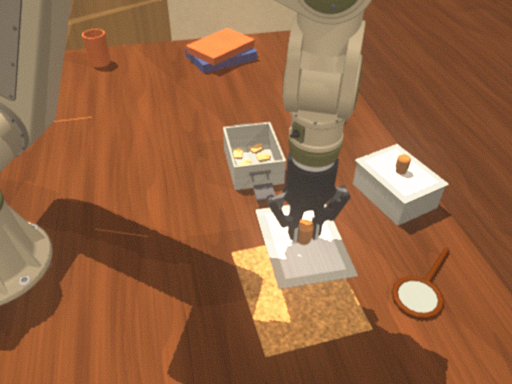

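The lid is over the mat. I'll lower quickly to about 1 cm above it, then go slowly.

Emit:
carry_out([
  {"jaw": -1, "tx": 0, "ty": 0, "tz": 1, "wx": 0, "wy": 0, "wz": 0},
  {"jaw": -1, "tx": 0, "ty": 0, "tz": 2, "wx": 0, "wy": 0, "wz": 0},
  {"jaw": -1, "tx": 0, "ty": 0, "tz": 2.5, "wx": 0, "wy": 0, "wz": 0},
  {"jaw": -1, "tx": 0, "ty": 0, "tz": 2.5, "wx": 0, "wy": 0, "wz": 0},
  {"jaw": -1, "tx": 0, "ty": 0, "tz": 1.5, "wx": 0, "wy": 0, "wz": 0},
  {"jaw": -1, "tx": 0, "ty": 0, "tz": 1, "wx": 0, "wy": 0, "wz": 0},
  {"jaw": -1, "tx": 0, "ty": 0, "tz": 0.6, "wx": 0, "wy": 0, "wz": 0},
  {"jaw": -1, "tx": 0, "ty": 0, "tz": 0.3, "wx": 0, "wy": 0, "wz": 0},
  {"jaw": -1, "tx": 0, "ty": 0, "tz": 0, "wx": 0, "wy": 0, "wz": 0},
])

```text
clock: 16.77
tcp_pos: [0.5772, -0.1916, 0.205]
orientation: [0.0, 0.716, 0.698, 0.0]
wrist_force: [-0.4, -0.9, -2.5]
finger_gap: 0.0288
```

```bash
python3 -c "
from goal import *
go([.5772,-.1916,.196])"
```

```text
t 16.77 tcp [ 0.5772 -0.1916  0.205 ] gap 0.0288 F [-0.4 -0.9 -2.5] j6 1.14
R [[0.025, 1.0, 0.001], [1.0, -0.025, -0.0], [-0.0, 0.001, -1.0]]
shift cm [ 0.   -0.01  0.9 ]
```

Emit:
carry_out([
  {"jaw": -1, "tx": 0, "ty": 0, "tz": 0.25, "wx": 0, "wy": 0, "wz": 0},
  {"jaw": -1, "tx": 0, "ty": 0, "tz": 0.2, "wx": 0, "wy": 0, "wz": 0},
  {"jaw": -1, "tx": 0, "ty": 0, "tz": 0.2, "wx": 0, "wy": 0, "wz": 0},
  {"jaw": -1, "tx": 0, "ty": 0, "tz": 0.1, "wx": 0, "wy": 0, "wz": 0},
  {"jaw": -1, "tx": 0, "ty": 0, "tz": 0.1, "wx": 0, "wy": 0, "wz": 0},
  {"jaw": -1, "tx": 0, "ty": 0, "tz": 0, "wx": 0, "wy": 0, "wz": 0},
  {"jaw": -1, "tx": 0, "ty": 0, "tz": 0, "wx": 0, "wy": 0, "wz": 0},
])

```text
clock: 17.65
tcp_pos: [0.5771, -0.1915, 0.1963]
orientation: [0.0, 0.716, 0.698, -0.0]
wrist_force: [-0.9, -0.7, -1.3]
finger_gap: 0.0288
```

Emit:
carry_out([
  {"jaw": -1, "tx": 0, "ty": 0, "tz": 0.05, "wx": 0, "wy": 0, "wz": 0},
  {"jaw": -1, "tx": 0, "ty": 0, "tz": 0.05, "wx": 0, "wy": 0, "wz": 0},
  {"jaw": -1, "tx": 0, "ty": 0, "tz": 0, "wx": 0, "wy": 0, "wz": 0},
  {"jaw": -1, "tx": 0, "ty": 0, "tz": 0, "wx": 0, "wy": 0, "wz": 0},
])

```text
clock: 18.15
tcp_pos: [0.577, -0.1915, 0.1963]
orientation: [0.0, 0.716, 0.698, 0.0]
wrist_force: [-3.6, 1.2, 6.5]
finger_gap: 0.0284
```

Wrist force has gone from −3 to +6.5 N, so the lid is resting on the mat. I'll release it and raise the gripper.

Emit:
carry_out([
  {"jaw": -1, "tx": 0, "ty": 0, "tz": -0.05, "wx": 0, "wy": 0, "wz": 0},
  {"jaw": 1, "tx": 0, "ty": 0, "tz": 0, "wx": 0, "wy": 0, "wz": 0},
  {"jaw": 1, "tx": 0, "ty": 0, "tz": 0, "wx": 0, "wy": 0, "wz": 0},
  {"jaw": 1, "tx": 0, "ty": 0, "tz": 0, "wx": 0, "wy": 0, "wz": 0},
  {"jaw": 1, "tx": 0, "ty": 0, "tz": 0, "wx": 0, "wy": 0, "wz": 0},
  {"jaw": 1, "tx": 0, "ty": 0, "tz": 0, "wx": 0, "wy": 0, "wz": 0},
  {"jaw": 1, "tx": 0, "ty": 0, "tz": 0, "wx": 0, "wy": 0, "wz": 0},
])

```text
clock: 19.02
tcp_pos: [0.5771, -0.1915, 0.1957]
orientation: [0.0, 0.716, 0.698, -0.0]
wrist_force: [-0.0, 0.1, -0.6]
finger_gap: 0.0854
```

Emit:
carry_out([
  {"jaw": 1, "tx": 0, "ty": 0, "tz": -1, "wx": 0, "wy": 0, "wz": 0},
  {"jaw": 1, "tx": 0, "ty": 0, "tz": -2, "wx": 0, "wy": 0, "wz": 0},
  {"jaw": 1, "tx": 0, "ty": 0, "tz": -3, "wx": 0, "wy": 0, "wz": 0},
  {"jaw": 1, "tx": 0, "ty": 0, "tz": -4, "wx": 0, "wy": 0, "wz": 0},
  {"jaw": 1, "tx": 0, "ty": 0, "tz": -4, "wx": 0, "wy": 0, "wz": 0},
  {"jaw": 1, "tx": 0, "ty": 0, "tz": -4, "wx": 0, "wy": 0, "wz": 0},
  {"jaw": 1, "tx": -2, "ty": 0, "tz": -2, "wx": 0, "wy": 0, "wz": 0},
  {"jaw": 1, "tx": -4, "ty": 0, "tz": 0, "wx": 0, "wy": 0, "wz": 0},
  {"jaw": 1, "tx": -4, "ty": 0, "tz": 0, "wx": 0, "wy": 0, "wz": 0},
  {"jaw": 1, "tx": -4, "ty": 0, "tz": 0, "wx": 0, "wy": 0, "wz": 0},
  {"jaw": 1, "tx": -2, "ty": 0, "tz": 0, "wx": 0, "wy": 0, "wz": 0},
  {"jaw": 1, "tx": 0, "ty": 0, "tz": 0, "wx": 0, "wy": 0, "wz": 0},
  {"jaw": 1, "tx": 0, "ty": 0, "tz": 0, "wx": 0, "wy": 0, "wz": 0},
])

```text
clock: 20.65
tcp_pos: [0.5732, -0.3503, 0.3959]
orientation: [-0.0, 0.716, 0.699, 0.0]
wrist_force: [0.6, 0.7, 0.5]
finger_gap: 0.0856
```

```bash
python3 -c "
from goal import *
go([.5772,-.1916,.4]); snap('side','side10.png'); snap('scene','scene10.png')"
```

```text
t 20.65 tcp [ 0.5732 -0.3503  0.3959] gap 0.0856 F [0.6 0.7 0.5] j6 0.93
R [[0.024, 1.0, -0.0], [1.0, -0.024, 0.001], [0.001, -0.0, -1.0]]
shift cm [15.87  0.02 -0.4 ]
```

View pics/side10.png

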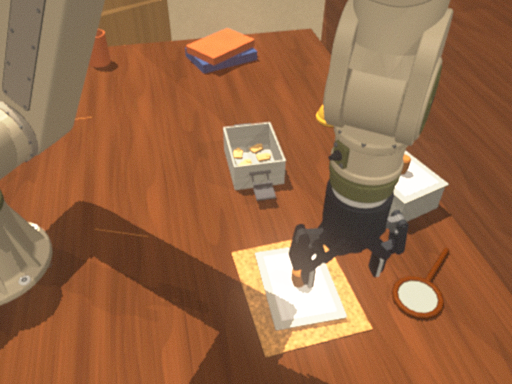

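View pics/scene10.png

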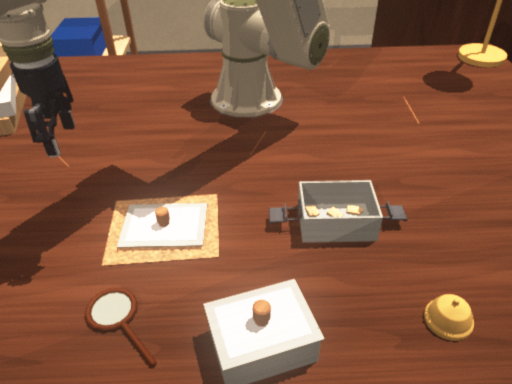

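The scene view shows the lid flat and centred on the mat, with its knob at (162,215). Both clips are out flat, at (278,214) and (397,212), and the gripper is clear. I'm handing in.

```bash
python3 -c "
from h import *
env.hand_in(); print(get_state()['clock'])"
```

```text
the job is handed in; nothing more can be done
the job is handed in; nothing more can be done
```

The job is done and handed in at about 20.8 s of the 56 s allowed; the hand-in gives no verdict.

- **Clips:** I pushed both tabs outward with the closed fingertips, first −y and then +y, while the lid stayed seated. In the last pictures both clips lie out flat.
- **Lid:** I lifted it by the knob with a 50 N grip and lowered it onto the middle of the mat. The wrist force went from about −3 N to +6.5 N, which showed it was down, and only then did I let go. The last side and scene pictures show it flat, knob up and centred by eye. The arm had placed it within about 1 mm of the mat centre I measured.
- **End state:** The gripper was clear, about 16 cm to the side and 20 cm up, with the wrist force near zero.
- **What failed or disagreed:**
    - The first two move calls were refused because the rows lacked some keys; nothing moved.
    - My first mat corner readings in the side view were wrong by up to 24 pixels. After rereading them, the fit agreed within 1 pixel.
    - I did not measure the clip angles or the lid's tilt numerically; I judged both from the pictures.

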